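# Reset the tripped breakers under the bench console's cover

## Task

Lift the hinged cover of the grey bench feed console right up, feel its three breaker levers one after another from left to right, push any that is down (off) up to on, and close the cover fully again. Never switch off a breaker that is already on, do not force the levers, and leave the other things on the bench where they are.

Things in the scene. Friction and masses are not known exactly. Their poses are not given: they have to be found in the camera images.
- console: fixed grey steel desk case, 208 wide (y), 198 deep (x -108 to 90), 143 mm high; a 45 degree slope rises from its 58 mm high front face to the hinge. Origin: centre of underside; x to its back, y to its left, z up. Under the cover the slope is a well, 40 mm deep, 120 long, 194 wide; on its floor stand three black breakers (66 long, 34 wide, 6 mm proud), each with a black lever.
- cover_hinge (a point): middle of the cover's hinge line, at console x -23, y 0, z 143 mm; the line runs along console y, at the top of the slope.
- cover (a joint): aluminium cover (122 long, 206 wide, 4 mm thick, 150 g) on the well: 0 = shut on the slope, grows as the lower edge is lifted; 1.8 rad = stop, when it stands 58 degrees steep, leaning toward the robot over the well, so a hand must reach in below it, tilted 30 to 50 degrees from vertical. A stiff hinge (0.14 N m) holds it at any angle. At first it may be ajar (up to 0.2).
- cover_tab (a point): grip point on the cover's pull tab, a dark steel strip at the middle of the free edge, 14 wide (y), 6 thick, 10 mm thick at its round end. With the cover shut the strip is level and juts 43 mm toward the robot; this point is 28 mm out from the edge, at console x -138, z 59 mm, 143 mm from the hinge line. It turns with the cover.
- lever_left: black breaker lever, the left-hand one (console y = +50 mm), 13 wide (y), 9 mm thick, 30 long. Origin: its pivot, at console x -40, z 75 mm, half way up the slope, 3 mm above the well's floor; z along the lever, y along the pivot. On: leans 0.3 rad up the slope, toward the hinge (z axis 28 degrees from vertical). Off: 0.3 rad down the slope (62 degrees). Over-centre: 3.5 N at the tip starts it.
- lever_left_tip (a point): end of the left lever, 30 mm from its pivot along its z axis; 18 mm farther up the slope when on than when off.
- lever_middle: black breaker lever, the one in the middle (console y = 0), 13 wide (y), 9 mm thick, 30 long. Origin: its pivot, at console x -40, z 75 mm, half way up the slope, 3 mm above the well's floor; z along the lever, y along the pivot. On: leans 0.3 rad up the slope, toward the hinge (z axis 28 degrees from vertical). Off: 0.3 rad down the slope (62 degrees). Over-centre: 3.5 N at the tip starts it.
- lever_middle_tip (a point): end of the middle lever, 30 mm from its pivot along its z axis; 18 mm farther up the slope when on than when off.
- lever_right: black breaker lever, the right-hand one (console y = -50 mm), 13 wide (y), 9 mm thick, 30 long. Origin: its pivot, at console x -40, z 75 mm, half way up the slope, 3 mm above the well's floor; z along the lever, y along the pivot. On: leans 0.3 rad up the slope, toward the hinge (z axis 28 degrees from vertical). Off: 0.3 rad down the slope (62 degrees). Over-centre: 3.5 N at the tip starts it.
- lever_right_tip (a point): end of the right lever, 30 mm from its pivot along its z axis; 18 mm farther up the slope when on than when off.
- multimeter: orange handheld meter, 170 x 85 x 44 mm, lying on the bench; bystander. Origin: centre of its underside.
- solder_reel: small white wire reel, 60 mm diameter, 50 mm high, standing on the console's flat top; bystander. Origin: centre of its underside.
- oil_bottle: small cream oiler with red spout, 34 mm diameter, 95 mm high, beside the console on its right; bystander. Origin: centre of its underside.
- caliper: digital caliper, 72 x 185 x 10 mm, lying beside the console on its left; bystander. Origin: centre of its underside.
- screwdriver: slot screwdriver, 190 mm long, 27 mm thick handle, lying on the bench to the right; bystander. Origin: centre of its underside.
- stop_block: small aluminium block with two screws, 36 x 60 x 22 mm, on the bench to the right; bystander. Origin: centre of its underside.

How it is judged (in metres and radians):
On the way, in this order (a step that is already met when the one before it is completed fails the run):
1. the cover is lifted right up (1.5 rad or more) (value of joint cover above 1.5 rad), for 0.2 s.
2. with the cover still up, the left lever is felt with the fingers (contact force between the fingers and lever_left above 0.3 N and value of joint cover above 1.2 rad).
3. with the cover still up, the middle lever is felt with the fingers (contact force between the fingers and lever_middle above 0.3 N and value of joint cover above 1.2 rad).
4. with the cover still up, the right lever is felt with the fingers (contact force between the fingers and lever_right above 0.3 N and value of joint cover above 1.2 rad).
At the end, for the whole second after the job is handed in: All three breaker levers are up at on (within 6 degrees of their on stop) and the cover is shut (less than 0.06 rad open) and at rest (angle between each of lever_left, lever_middle, lever_right's own z axis and vertical below 0.6 rad and value of joint cover below 0.06 rad and velocity of joint cover between -0.05 and 0.05 rad/s); the robot touches nothing.
It fails at once if a breaker that was on at the start is switched off ((angle between lever_left's own z axis and vertical above 0.9 rad and distance of lever_left_tip from where it was at the start of the episode above 0.0115 m) or (angle between lever_middle's own z axis and vertical above 0.9 rad and distance of lever_middle_tip from where it was at the start of the episode above 0.0115 m) or (angle between lever_right's own z axis and vertical above 0.9 rad and distance of lever_right_tip from where it was at the start of the episode above 0.0115 m)).
It fails at once if a lever is forced (more than 25 N) (contact force between anything else and lever_left above 25 N or contact force between anything else and lever_middle above 25 N or contact force between anything else and lever_right above 25 N).
It fails at once if another thing on the bench is knocked away (more than 30 mm) (distance of any of multimeter, solder_reel, oil_bottle, caliper, screwdriver, stop_block from where it was at the start of the episode above 0.03 m).
It also fails if it takes over 67 s, if anything falls off the work surface, if the arm or the gripper's body presses on something with over 40 N, if the wrist force passes 120 N, or if a joint passes its speed limit or range.

## Robot

A 7-joint arm with a two-finger parallel gripper is mounted at the origin on a cart in front of the work surface, level with it; the furniture and walls round the work are solid. World frame = base frame: x ahead of the robot, y to its left, z up, the work surface at z = 0. Lengths are in m, angles in degrees, forces in N, time in s.
With the tool pointing down it reaches from about 0.35 to 0.9 m from the base axis. Payload 7.2 kg.
Tool frame: the origin (TCP) lies between the finger pads; the fingertips stand 17 mm ahead of it and the grasp point (between the pads) lies 2 mm behind it (finger_overhang is the distance from the TCP to the fingertips, in m); y points along the fingers, z is the direction in which the jaws open and shut, and the axes are right-handed (so a half turn about y gives the same grasp; the last joint's range is limited). The gripper opens to 88 mm and grips with 3 to 60 N. Pads are 20 mm wide; open, the fingers measure 115 mm over their backs; the gripper's body (75 mm by 178 mm) begins 61 mm behind the grasp point.
Start: joints at [-78.22, 23.554, -0.728, 91.456, 0.321, 64.991, -4.71], TCP at [0.169, 0.602, 0.24] pointing down, gripper open.
Joint ranges: [-169.25, 169.25], [-16.82, 113.86], [-84.01, 82.57], [7.8, 145.47], [-59.2, 239.2], [7.22, 106.19], [-163.78, 163.78]. Speed limits (degrees/s): [136.94, 136.94, 172.46, 172.46, 180, 180, 180].

## Interface

Orientations are given as a 3x3 rotation matrix whose columns are the frame's x, y, z axes.
In Python, from station import get_obs, capture, calibration, finish_job, finger_overhang gives the robot as it stands. The module is installed in compiled form; this text tells all that it offers.
- The arm moves only by the shell command python3 -m pendant 'ROWS' [FORCE]. ROWS is JSON, a list of rows, each a list of 7 numbers: the turn, a rotation vector about the tool's x, y, z each as a share of 1.5 rad, from -1 to 1, then the shift along the tool's x, y, z each as a share of 600 mm, from -1 to 1, then the opening, from -1 (shut) to 1 (fully open). In form: [[wx, wy, wz, x, y, z, jaw], ...]. A call has 1 to 12 rows; each row is the pose to reach, as a shift and turn from the pose measured when the call began, along the tool's axes at that moment; what a row does not reach only later rows make up. A row lasts 1/8 s, in which the tool goes at most 62.5 mm and 10.7 degrees, less where a joint would pass 70% of its speed; a pose out of reach is approached as far as the arm can. A call with a number of a shift or a turn outside -1 to 1 is refused whole. A call with a gripper value outside its range is refused whole. The fingers move at their own pace and stop on an object; FORCE is the grip in N (left out, the last holds). Time passes only in rows, so rows that repeat a pose let the fingers close. It gives the time, the measured TCP pose, the force and the opening at its end, in the units of the state.
- get_obs(): the state, without advancing time (a new reading comes with each control period).
- capture(name): name is "side" or "top"; returns the picture (400x640x3 uint8, red, green, blue); there is no depth.
- calibration(name): a dict with "intrinsics" (3x3 intrinsics, pixels), "extrinsics" (4x4, takes a point from world to camera coordinates). Camera axes: x right, y up, looking along -z (the intrinsics and any distortion apply to the point x, -y, -z); pixel columns grow to the right and rows downward; lengths in m; the calibration is good to about 2 mm. A picture is of the moment at which its call begins. calibration takes no time and is no camera call.
- finish_job(): hands the job in, once; it reports no verdict.
The state is a dict: "time_s": time; "q": joint angles; "joint_velocities": joint speeds; "joint_torque": joint torques, N m; "tool_pos": TCP position; "ee_rot": TCP orientation; "contact_force": force on the tool from outside, world axes, zero at the start; "ft_torque": the same for the moment, N m; "width": finger opening in m.
Only numpy, scipy, OpenCV 4.12 (cv2) and the standard library are available. Lean on these libraries where they do the work, as an engineer would, in place of code of your own. Each camera call takes 0.05 s, during which the arm holds its last target. There are 200 camera calls.

## Working session

There is one attempt and no reset: what is moved stays moved. The work goes in short steps, Python scripts to look and compute and a shell command to move; the robot and the scene stay as the last step left them, time stands still between calls to the robot, and variables do not carry over. Pictures are saved under pics/ and viewed, about 8 in all and at most 12, crops included, and the job is handed in when it is done.

```bash
mkdir -p pics; python3 - <<'E'
from station import *
import cv2,numpy as np
np.set_printoptions(precision=4,suppress=True)
o=get_obs();print(o,finger_overhang)
for n in("top","side"):
    cv2.imwrite(f"pics/{n}0.png",capture(n)[:,:,::-1]);print(calibration(n))
E
```

```text
{'time_s': 0.0, 'q': array([-78.2215,  23.5992,  -0.7271,  91.5026,   0.3203,  64.9906,
        -4.7094]), 'joint_velocities': array([-0.0035, -0.0086,  0.01  ,  0.0842,  0.014 , -0.0033,  0.0071]), 'joint_torque': array([  0.0006, -58.7965,   0.6421, -29.1069,  -0.0537,   0.0184,
         0.0001]), 'tool_pos': array([0.1689, 0.6013, 0.2388]), 'ee_rot': array([[ 0.9628, -0.0003,  0.2704],
       [-0.2704, -0.0015,  0.9628],
       [ 0.0001, -1.    , -0.0016]]), 'contact_force': array([-0.1893,  1.3447,  1.3096]), 'ft_torque': array([0.0164, 0.0246, 0.0095]), 'width': 0.08788672116193749} 0.017
{'intrinsics': array([[489.9477,   0.    , 319.2322],
       [  0.    , 489.9477, 193.3818],
       [  0.    ,   0.    ,   1.    ]]), 'extrinsics': array([[ 0.0204, -0.9998, -0.0063,  0.1296],
       [ 0.9922,  0.0195,  0.1228, -0.6062],
       [-0.1227, -0.0087,  0.9924, -1.4924],
       [ 0.    ,  0.    ,  0.    ,  1.    ]])}
{'intrinsics': array([[426.4604,   0.    , 320.7517],
       [  0.    , 426.4604, 204.9493],
       [  0.    ,   0.    ,   1.    ]]), 'extrinsics': array([[ 0.9933, -0.1156, -0.002 , -0.5866],
       [ 0.0536,  0.4455,  0.8937, -0.1986],
       [-0.1024, -0.8878,  0.4487, -1.073 ],
       [ 0.    ,  0.    ,  0.    ,  1.    ]])}
```

View pics/top0.png

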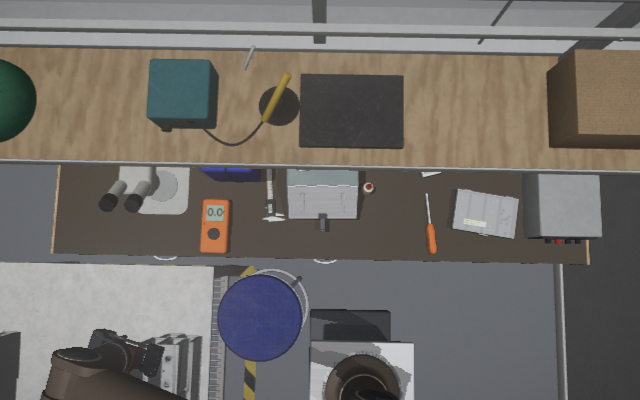

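View pics/side0.png

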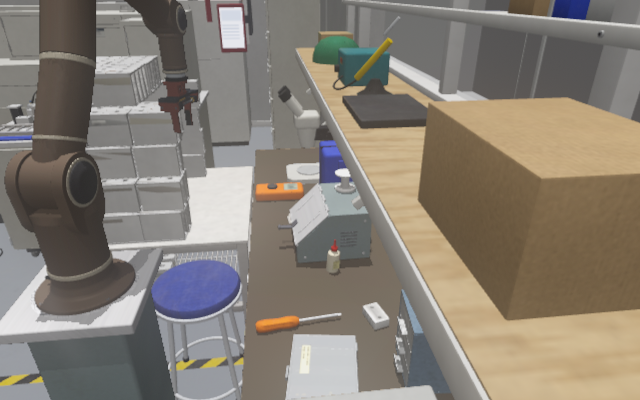

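The top view shows the console at columns 288–358, rows 168–218, with its tab near (323,222). The side view shows it at about (330,220). An overhead shelf covers the console's back. I'll zoom in on both.

```bash
python3 - <<'E'
import cv2,numpy as np
a=cv2.imread("pics/top0.png")[155:240,275:385];b=cv2.imread("pics/side0.png")[160:280,270:380]
f=lambda i,h:cv2.resize(i,None,fx=h/i.shape[0],fy=h/i.shape[0],interpolation=cv2.INTER_CUBIC)
A=cv2.resize(a,(440,340),interpolation=cv2.INTER_CUBIC);B=cv2.resize(b,(330,360),interpolation=cv2.INTER_CUBIC)
c=np.zeros((360,780,3),np.uint8);c[:340,:440]=A;c[:,450:]=B
cv2.imwrite("pics/crop0.png",c)
E
```

```text
(no output)
```

View pics/crop0.png

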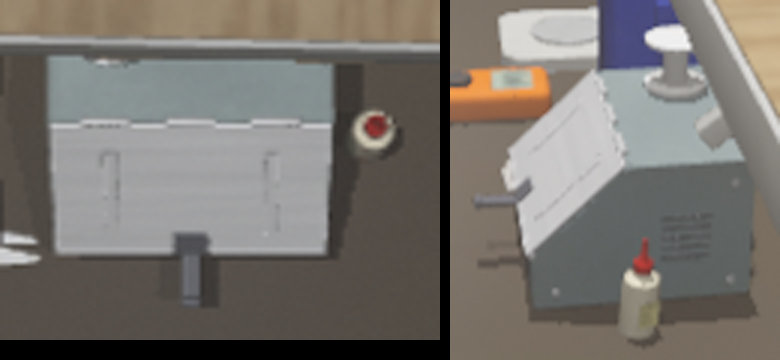

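```bash
cat >h.py <<'E'
import numpy as np
from station import *
np.set_printoptions(precision=4,suppress=True)
def proj(n,P):
    c=calibration(n);E=c["extrinsics"];p=np.atleast_2d(P)@E[:3,:3].T+E[:3,3];p=p*[1,-1,-1]
    u=p@c["intrinsics"].T;return u[:,:2]/u[:,2:]
def rot(pc,a):  # rotate console point about hinge line by cover angle a (lifting lower edge)
    d=np.array(pc,float)-[-.023,0,.143];c,s=np.cos(a),np.sin(a)
    # radial (-x,-z) -> lifting: toward (-x,+z)
    return np.array([-.023,0,.143])+[d[0]*c+d[2]*s,d[1],-d[0]*s+d[2]*c]
def W(pc,p):
    c,s=np.cos(p[2]),np.sin(p[2]);return np.array([p[0]+c*pc[0]-s*pc[1],p[1]+s*pc[0]+c*pc[1],pc[2]])
E
python3 - <<'E'
from h import *
from scipy.optimize import least_squares
n=.002; k=np.sqrt(.5)
top=lambda l,y:[-.023-l*k-.003*k,y,.143-l*k+.003*k]
pts=[("top",top(0,.103),(287.5,186)),("top",top(0,-.103),(357.7,186.5)),("top",top(.122,.103),(289.2,218.2)),("top",top(.122,-.103),(356.7,218.7)),
("top",[-.153,0,.062],(322.7,230.5)),("side",top(0,-.103),(328,213.3)),("side",top(.122,-.103),(296,243.3)),("side",top(0,.103),(319,185)),("side",top(.122,.103),(289.3,211.7)),("side",[-.153,0,.059],(279.3,226.7)),("side",[-.108,-.104,0],(298,261.7))]
def f(p):
    r=[]
    for i,(c,P,uv) in enumerate(pts):
        Q=P if P[2]==0 else rot(P,p[3])
        r+=list(proj(c,W(Q,p))[0]-uv)
    return np.array(r)
s=least_squares(f,[.55,.05,0,.05],loss="soft_l1");p=s.x
print(p,np.degrees(p[2]));print(f(p).reshape(-1,2).round(1))
for a in(p[3],.5,1,1.8):print(a,W(rot([-.138,0,.059],a),p))
np.save("pose.npy",p)
E
```

```text
[0.6373 0.1317 0.0176 0.004 ] 1.0107922693794953
[[-0.2 -0.1]
 [ 0.4 -0.5]
 [-0.3 -0.4]
 [-0.4 -0.8]
 [-0.1  0.9]
 [ 0.4  0.7]
 [-0.2  1.7]
 [-0.8 -2.8]
 [ 1.  -2.2]
 [-1.1  0.1]
 [-0.2  2. ]]
0.0040005325604704715 [0.499  0.1293 0.0595]
0.5 [0.4731 0.1288 0.1244]
1 [0.4815 0.1289 0.1944]
1.8 [0.5586 0.1303 0.2741]
```

```bash
cat >>h.py <<'E'
from scipy.spatial.transform import Rotation as R
def T(cx,cy,cz,tilt,p):
    "TCP pose for a console point; tilt deg from vertical, fingers forward-down, jaws along console y"
    t=np.radians(tilt);a=np.array([np.sin(t),0,-np.cos(t)]);z=np.array([0,1.,0]);M=np.c_[np.cross(a,z),a,z]
    return W([cx,cy,cz],p),R.from_euler('z',p[2]).as_matrix()@M
def rows(L,p=None):
    "L: (cx,cy,cz,tilt,jaw)"
    p=np.load("pose.npy") if p is None else p
    o=get_obs();P,Q=o["tool_pos"],o["ee_rot"]
    for l in L:
        x,M=T(*l[:4],p);w=R.from_matrix(Q.T@M).as_rotvec()/1.5;s=Q.T@(x-P)/.6
        print([round(float(v),3) for v in (*w,*s,l[4])])
def arc(a): return rot([-.138,0,.059],a)
def now():
    p=np.load("pose.npy");o=get_obs();d=o["tool_pos"]-[p[0],p[1],0];c,s=np.cos(p[2]),np.sin(p[2])
    y=o["ee_rot"][:,1];print("t",round(o["time_s"],2),"console",np.array([c*d[0]+s*d[1],-s*d[0]+c*d[1],d[2]]),"tilt",np.degrees(np.arctan2(y[0],-y[2])).round(1),"z",o["ee_rot"][:,2],"F",o["contact_force"],"w",round(o["width"],4),"q",o["q"].round(0))
E
python3 -c "
from h import *
rows([(-.138-.07,0,.059+.07,45,0)])"
```

```text
[0.077, -0.184, -0.52, 0.631, 0.184, -0.642, 0.0]
```

```bash
python3 -m pendant '[[0,-0.1,-0.2,0.315,0.05,-0.32,0],[0,-0.1,-0.2,0.315,0.05,-0.32,0],[0,-0.1,-0.2,0.315,0.05,-0.32,0],[0,-0.1,-0.2,0.315,0.05,-0.32,0],[0.077,-0.184,-0.52,0.631,0.184,-0.642,0],[0.077,-0.184,-0.52,0.631,0.184,-0.642,0],[0.077,-0.184,-0.52,0.631,0.184,-0.642,0],[0.077,-0.184,-0.52,0.631,0.184,-0.642,0],[0.077,-0.184,-0.52,0.631,0.184,-0.642,0],[0.077,-0.184,-0.52,0.631,0.184,-0.642,0],[0.077,-0.184,-0.52,0.631,0.184,-0.642,0],[0.077,-0.184,-0.52,0.631,0.184,-0.642,0]]' 15; python3 - <<'E'
from h import *
now()
import cv2
a=capture("top")[150:260,250:400];b=capture("side")[130:290,200:390]
c=np.zeros((480,790,3),np.uint8);c[:308,:420]=cv2.resize(a,(420,308));c[:303,425:785]=cv2.resize(b,(360,303))
cv2.imwrite("pics/c1.png",c[:310,:,::-1])
rows([(-.138,0,.059,45,0)])
E
```

```text
time_s: 1.6
tool_pos: [0.4008, 0.1738, 0.1114]
ee_rot: [[0.762, 0.647, -0.037], [0.162, -0.134, 0.978], [0.627, -0.751, -0.207]]
contact_force: [0.2, 0.6, -1.4]
width: 0.0437
t 1.6 console [-0.2357  0.0463  0.1114] tilt 40.7 z [-0.0371  0.9777 -0.2068] F [ 0.1645  0.6296 -1.402 ] w 0.0437 q [ -8.  26. -60. 144.  88.  62. -41.]
[0.099, 0.099, -0.06, 0.061, 0.178, -0.051, 0.0]
```

View pics/c1.png

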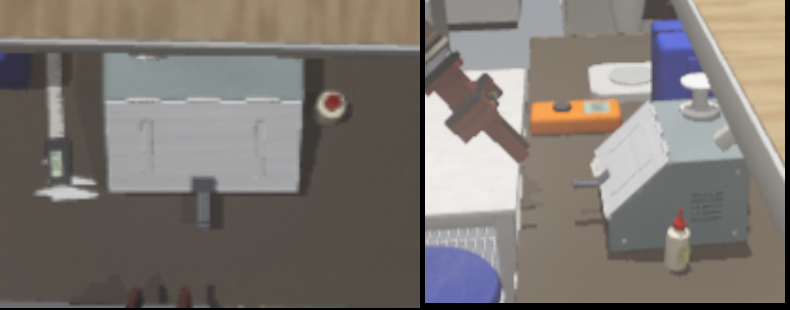

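The view shows the gripper short of its target, low and left of the tab, with joint 4 at its range limit. The scene is undisturbed. I'll use a steeper tool (20° tilt), which needs less folding.

```bash
python3 -c "
from h import *
rows([(-.19,0,.16,20,0),(-.165,0,.13,20,0)])"
```

```text
[0.119, 0.076, 0.229, 0.099, -0.004, -0.085, 0.0]
[0.119, 0.076, 0.229, 0.1, 0.061, -0.075, 0.0]
```

```bash
python3 -m pendant '[[0.119,0.076,0.229,0.099,-0.004,-0.085,0],[0.119,0.076,0.229,0.099,-0.004,-0.085,0],[0.119,0.076,0.229,0.099,-0.004,-0.085,0],[0.119,0.076,0.229,0.099,-0.004,-0.085,0],[0.119,0.076,0.229,0.099,-0.004,-0.085,0],[0.119,0.076,0.229,0.099,-0.004,-0.085,0]]'; python3 - <<'E'
from h import *
now()
rows([(-.145,0,.08,20,0),(-.138,0,.059,20,0),])
E
```

```text
time_s: 2.45
tool_pos: [0.4463, 0.129, 0.1597]
ee_rot: [[0.939, 0.343, -0.018], [0.017, 0.005, 1.0], [0.343, -0.939, -0.001]]
contact_force: [0.5, 0.3, -0.9]
width: 0.044
t 2.45 console [-0.191   0.0007  0.1597] tilt 20.1 z [-0.0177  0.9998 -0.0009] F [ 0.5033  0.3415 -0.8699] w 0.044 q [ 35.  16. -70. 130.  47.  36.  22.]
[0.001, 0.0, 0.001, 0.026, 0.151, -0.001, 0.0]
[0.001, 0.0, 0.001, 0.025, 0.188, -0.001, 0.0]
```

```bash
python3 -m pendant '[[0,0,0,0.026,0.11,0,0],[0,0,0,0.026,0.151,0,0],[0,0,0,0.025,0.188,0,0],[0,0,0,0.025,0.188,0,0],[0,0,0,0.025,0.188,0,0],[0,0,0,0.025,0.188,0,-1],[0,0,0,0.025,0.188,0,-1],[0,0,0,0.025,0.188,0,-1],[0,0,0,0.025,0.188,0,-1],[0,0,0,0.025,0.188,0,-1]]' 15; python3 - <<'E'
from h import *
now()
# arc relative to gripped pose
o=get_obs();p=np.load("pose.npy");Q=R.from_euler('z',-p[2]).as_matrix()
import sys
M=o["ee_rot"]
for a in np.arange(.1,1.01,.1):
    d=rot([-.138,0,.059],a)-[-.138,0,.059]
    t=20;_,Mt=T(0,0,0,t,p);s=M.T@(Q.T@d)/.6;print(round(a,2),s.round(3),(Q.T@d).round(4))
E
```

```text
time_s: 3.7
tool_pos: [0.4994, 0.13, 0.0592]
ee_rot: [[0.939, 0.344, -0.018], [0.017, 0.005, 1.0], [0.344, -0.939, -0.001]]
contact_force: [-0.2, 1.7, 0.5]
width: 0.014
t 3.7 console [-0.1379  0.0007  0.0592] tilt 20.1 z [-0.0177  0.9998 -0.0006] F [-0.24    1.6878  0.4796] w 0.014 q [ 16.  30. -50. 129.  73.  33.  -0.]
0.1 [-0.005 -0.023 -0.   ] [-0.0078 -0.0001  0.0119]
0.2 [-0.008 -0.047 -0.   ] [-0.0144 -0.0003  0.0245]
0.3 [-0.009 -0.07  -0.   ] [-0.0197 -0.0003  0.0377]
0.4 [-0.008 -0.094 -0.   ] [-0.0236 -0.0004  0.0514]
0.5 [-0.004 -0.117 -0.   ] [-0.0262 -0.0005  0.0654]
0.6 [ 0.003 -0.14  -0.   ] [-0.0273 -0.0005  0.0796]
0.7 [ 0.011 -0.162 -0.   ] [-0.0271 -0.0005  0.0938]
0.8 [ 0.022 -0.184 -0.   ] [-0.0254 -0.0004  0.108 ]
0.9 [ 0.035 -0.204 -0.   ] [-0.0223 -0.0004  0.1219]
1.0 [ 0.05  -0.222 -0.   ] [-0.0178 -0.0003  0.1354]
```

Gripped on the 14 mm tab. I'll lift along the arc.

```bash
python3 -m pendant '[[0,0,0,-0.005,-0.023,0,-1],[0,0,0,-0.008,-0.047,0,-1],[0,0,0,-0.009,-0.07,0,-1],[0,0,0,-0.008,-0.094,0,-1],[0,0,0,-0.004,-0.117,0,-1],[0,0,0,0.003,-0.14,0,-1],[0,0,0,0.011,-0.162,0,-1],[0,0,0,0.022,-0.184,0,-1],[0,0,0,0.035,-0.204,0,-1],[0,0,0,0.05,-0.222,0,-1],[0,0,0,0.05,-0.222,0,-1]]'; python3 - <<'E'
from h import *
now()
o=get_obs();p=np.load("pose.npy");Q=R.from_euler('z',-p[2]).as_matrix();M=o["ee_rot"]
for a in np.arange(1.1,1.85,.1):
    d=rot([-.138,0,.059],a)-rot([-.138,0,.059],1.0)
    print(round(a,2),(M.T@(Q.T@d)/.6).round(3))
E
```

```text
time_s: 5.08
tool_pos: [0.4815, 0.1296, 0.1947]
ee_rot: [[0.939, 0.343, -0.017], [0.016, 0.005, 1.0], [0.343, -0.939, -0.001]]
contact_force: [-4.2, 0.9, 2.8]
width: 0.0139
t 5.08 console [-0.1558  0.0006  0.1947] tilt 20.1 z [-0.0168  0.9999 -0.0009] F [-4.2444  0.9026  2.8068] w 0.0139 q [ 36.  16. -70. 124.  41.  40.  31.]
1.1 [ 0.017 -0.017 -0.   ]
1.2 [ 0.035 -0.032 -0.   ]
1.3 [ 0.054 -0.046 -0.   ]
1.4 [ 0.075 -0.057 -0.   ]
1.5 [ 0.097 -0.066 -0.   ]
1.6 [ 0.12  -0.073 -0.   ]
1.7 [ 0.143 -0.078 -0.   ]
1.8 [ 0.166 -0.081 -0.   ]
```

```bash
python3 -m pendant '[[0,0,0,0.017,-0.017,0,-1],[0,0,0,0.035,-0.032,0,-1],[0,0,0,0.054,-0.046,0,-1],[0,0,0,0.075,-0.057,0,-1],[0,0,0,0.097,-0.066,0,-1],[0,0,0,0.12,-0.073,0,-1],[0,0,0,0.143,-0.078,0,-1],[0,0,0,0.16,-0.08,0,-1],[0,0,0,0.16,-0.08,0,-1],[0,0,0,0.16,-0.08,0,-1],[0,0,0,0.16,-0.08,0,-1]]'; python3 - <<'E'
from h import *
now()
import cv2
a=capture("top")[150:260,250:400];b=capture("side")[130:290,200:390]
c=np.zeros((480,790,3),np.uint8);c[:308,:420]=cv2.resize(a,(420,308));c[:303,425:785]=cv2.resize(b,(360,303))
cv2.imwrite("pics/c2.png",c[:310,:,::-1])
E
```

```text
time_s: 6.45
tool_pos: [0.5556, 0.131, 0.2731]
ee_rot: [[0.939, 0.345, -0.017], [0.016, 0.005, 1.0], [0.345, -0.939, -0.001]]
contact_force: [-0.6, 1.3, 4.0]
width: 0.0137
t 6.45 console [-0.0817  0.0008  0.2731] tilt 20.2 z [-0.0171  0.9999 -0.0008] F [-0.5659  1.2894  3.9964] w 0.0137 q [ 38.  19. -72. 110.  37.  51.  40.]
```

View pics/c2.png

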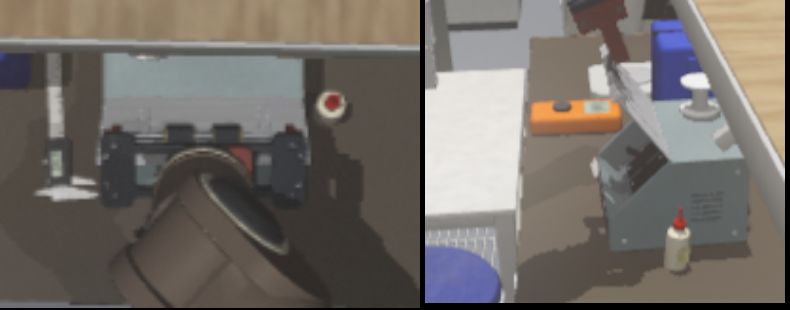

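The cover stands fully open (side view: lid edge near the gripper at (610,50)). Releasing and backing out.

```bash
python3 -m pendant '[[0,0,0,0,0,0,0],[0,0,0,0,0,0,0],[0,0,0,0,0,0,0],[0,0,0,0,-0.08,0,0],[0,0,0,0,-0.13,0,0],[0,0,0,-0.12,-0.13,0,0],[0,0,0,-0.2,-0.1,0,0],[0,0,0,-0.25,-0.05,0,-1],[0,0,0,-0.25,0,0,-1],[0,0,0,-0.25,0.04,0,-1],[0,0,0,-0.25,0.04,0,-1]]'; cat >>h.py <<'E'
def S(u,n,y,tilt=45):
    "TCP (console) so that the fingertip is at slope coords u,n (mm) rel. to lever pivots"
    k=.7071;t=np.radians(tilt)
    return (-.040+k*(u-n)/1e3-.017*np.sin(t),y,.075+k*(u+n)/1e3+.017*np.cos(t),tilt,-1)
E
python3 - <<'E'
from h import *
now()
rows([S(-35,75,.05,42),S(-32,60,.05,42)])
import cv2
a=capture("top")[150:260,250:400];b=capture("side")[165:265,270:370]
c=np.zeros((480,790,3),np.uint8);c[:308,:420]=cv2.resize(a,(420,308));c[:360,425:785]=cv2.resize(b,(360,360),interpolation=cv2.INTER_CUBIC)
cv2.imwrite("pics/c3.png",c[:360,:,::-1])
E
```

```text
time_s: 7.92
tool_pos: [0.4236, 0.1265, 0.1984]
ee_rot: [[0.938, 0.346, -0.012], [0.013, 0.002, 1.0], [0.346, -0.938, -0.003]]
contact_force: [-0.8, -0.8, 0.7]
width: 0.0074
t 7.92 console [-0.2137 -0.0014  0.1984] tilt 20.2 z [-0.0124  0.9999 -0.0025] F [-0.7593 -0.8368  0.7336] w 0.0074 q [ 50.   8. -82. 129.  31.  36.  36.]
[0.003, -0.002, -0.253, 0.084, 0.177, 0.087, -1.0]
[0.003, -0.002, -0.253, 0.099, 0.198, 0.087, -1.0]
```

View pics/c3.png

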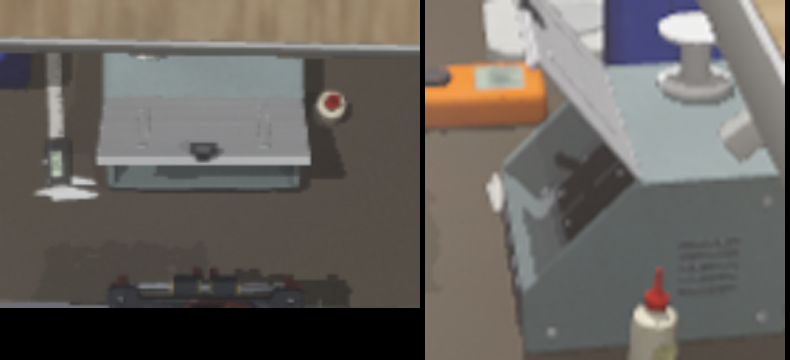

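```bash
python3 -m pendant '[[0,0,-0.12,0.03,0.1,0.087,-1],[0,0,-0.253,0.06,0.15,0.087,-1],[0,0,-0.253,0.084,0.177,0.087,-1],[0,0,-0.253,0.084,0.177,0.087,-1],[0,0,-0.253,0.084,0.177,0.087,-1],[0,0,-0.253,0.084,0.177,0.087,-1],[0,0,-0.253,0.084,0.177,0.087,-1]]'; python3 - <<'E'
from h import *
now()
rows([S(-32,60,.05,42),S(-32,36,.05,42),S(-32,14,.05,42),S(-20,14,.05,42)])
E
```

```text
time_s: 8.9
tool_pos: [0.5048, 0.1821, 0.1147]
ee_rot: [[0.748, 0.663, -0.018], [0.014, 0.011, 1.0], [0.663, -0.748, -0.001]]
contact_force: [-0.1, -0.5, 1.0]
width: 0.0004
t 8.9 console [-0.1316  0.0527  0.1147] tilt 41.6 z [-0.0178  0.9998 -0.0006] F [-0.0937 -0.4648  0.9714] w 0.0004 q [  5.  27. -54. 138. 106.  47. -44.]
[0.0, 0.0, -0.005, 0.011, 0.026, -0.005, -1.0]
[0.0, 0.0, -0.005, 0.013, 0.066, -0.005, -1.0]
[0.0, 0.0, -0.005, 0.015, 0.102, -0.005, -1.0]
[0.0, 0.0, -0.005, 0.035, 0.101, -0.005, -1.0]
```

```bash
python3 -m pendant '[[0,0,-0.005,0.011,0.026,-0.005,-1],[0,0,-0.005,0.013,0.066,-0.005,-1],[0,0,-0.005,0.014,0.08,-0.005,-1],[0,0,-0.005,0.015,0.09,-0.005,-1],[0,0,-0.005,0.015,0.096,-0.005,-1],[0,0,-0.005,0.015,0.102,-0.005,-1],[0,0,-0.005,0.015,0.102,-0.005,-1]]'; python3 - <<'E'
from h import *
now()
rows([S(u,14,.05,42) for u in(-28,-24,-20,-16,-12)])
E
```

```text
time_s: 9.78
tool_pos: [0.5521, 0.18, 0.0749]
ee_rot: [[0.743, 0.669, -0.018], [0.014, 0.011, 1.0], [0.669, -0.743, -0.001]]
contact_force: [0.5, 0.2, 0.4]
width: 0.0004
t 9.78 console [-0.0844  0.0498  0.0749] tilt 42.0 z [-0.018   0.9998 -0.0007] F [0.4632 0.1665 0.4099] w 0.0004 q [  5.  36. -49. 135. 115.  50. -45.]
[0.0, 0.0, -0.0, 0.007, 0.0, 0.0, -1.0]
[0.0, 0.0, -0.0, 0.014, -0.0, 0.0, -1.0]
[0.0, 0.0, -0.0, 0.021, -0.001, 0.0, -1.0]
[0.0, 0.0, -0.0, 0.027, -0.001, 0.0, -1.0]
[0.0, 0.0, -0.0, 0.034, -0.001, 0.0, -1.0]
```

```bash
python3 -m pendant '[[0,0,0,0.007,0,0,-1],[0,0,0,0.011,0,0,-1],[0,0,0,0.014,0,0,-1],[0,0,0,0.017,0,0,-1],[0,0,0,0.017,0,0,-1]]'|grep -E 'force|tool_pos'; python3 -m pendant '[[0,0,0,0.003,0,0,-1],[0,0,0,0.006,0,0,-1],[0,0,0,0.006,0,0,-1]]'|grep -E 'force|tool_pos'; python3 -c "
from h import *
now()"
```

```text
tool_pos: [0.5582, 0.1801, 0.0808]
contact_force: [-5.0, -0.1, -1.4]
tool_pos: [0.5598, 0.1802, 0.0826]
contact_force: [-7.7, -0.5, -0.8]
t 10.78 console [-0.0767  0.0499  0.0826] tilt 41.7 z [-0.02    0.9998 -0.0009] F [-7.7343 -0.524  -0.8476] w 0.0005 q [  6.  34. -49. 134. 114.  48. -43.]
```

Contact came at face u≈−12 mm. I'll look before pushing more.

```bash
python3 - <<'E'
from h import *
import cv2
p=np.load("pose.npy")
b=capture("side")[165:265,270:370]
b=cv2.resize(b,(600,600),interpolation=cv2.INTER_CUBIC)[:,:,::-1]
cv2.imwrite("pics/c4.png",b)
for y in(.05,0,-.05):
  k=.7071
  for n,u in((0,0),(28.7,8.9),(28.7,-8.9)):
    print(y,u,((proj("side",W([-.04+k*(u-n)/1e3,y,.075+k*(u+n)/1e3],p))[0]-[270,165])*6).round())
E
```

```text
0.05 0 [274. 278.]
0.05 8.9 [245. 232.]
0.05 -8.9 [219. 256.]
0 0 [287. 326.]
0 8.9 [257. 278.]
0 -8.9 [230. 304.]
-0.05 0 [300. 378.]
-0.05 8.9 [270. 329.]
-0.05 -8.9 [242. 355.]
```

View pics/c4.png

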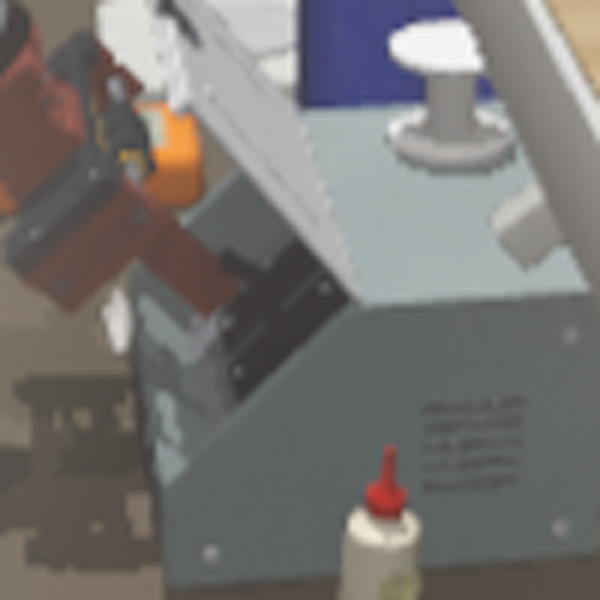

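The left lever appears off: its tip leans down-slope at about (235,260), touching the finger. I'll keep pushing gently.

```bash
for i in 1; do python3 -m pendant '[[0,0,0,0.004,0,0,-1],[0,0,0,0.008,0,0,-1],[0,0,0,0.008,0,0,-1]]'|grep force; python3 -c "
from h import *
now()"; done;  python3 -m pendant '[[0,0,0,0.004,0,0,-1],[0,0,0,0.008,0,0,-1],[0,0,0,0.008,0,0,-1]]'|grep force;python3 -c "
from h import *
now()"
```

```text
contact_force: [-0.0, -0.1, 0.6]
t 11.2 console [-0.0723  0.0498  0.0864] tilt 41.8 z [-0.0194  0.9998 -0.0009] F [-0.0098 -0.0554  0.5687] w 0.0005 q [  6.  34. -49. 133. 113.  48. -42.]
contact_force: [-0.4, -0.1, -0.4]
t 11.57 console [-0.0686  0.0498  0.0897] tilt 41.8 z [-0.0193  0.9998 -0.001 ] F [-0.4079 -0.15   -0.4285] w 0.0006 q [  6.  34. -49. 133. 113.  47. -41.]
```

```bash
python3 -m pendant '[[0,0,0,0.003,0,0,-1],[0,0,0,0.005,0,0,-1],[0,0,0,0.005,0,0,-1]]'|grep force; python3 - <<'E'
from h import *
now()
rows([S(-30,16,.05,42),S(-34,30,.05,42),S(-34,60,.05,42),S(-34,60,0,42),S(-32,30,0,42),S(-32,14,0,42),S(-22,14,0,42)])
E
```

```text
contact_force: [-4.3, 1.3, -6.7]
t 11.95 console [-0.0681  0.0497  0.0902] tilt 41.6 z [-0.0203  0.9998 -0.0008] F [-4.2644  1.2832 -6.7017] w 0.0004 q [  6.  34. -49. 132. 112.  47. -41.]
[-0.001, 0.002, -0.005, -0.033, -0.002, 0.001, -1.0]
[-0.001, 0.002, -0.005, -0.042, -0.025, 0.001, -1.0]
[-0.001, 0.002, -0.005, -0.045, -0.075, 0.001, -1.0]
[-0.001, 0.002, -0.005, -0.045, -0.075, -0.083, -1.0]
[-0.001, 0.002, -0.005, -0.038, -0.025, -0.083, -1.0]
[-0.001, 0.002, -0.005, -0.037, 0.001, -0.083, -1.0]
[-0.001, 0.002, -0.005, -0.02, 0.0, -0.083, -1.0]
```

The left lever meets its on stop where predicted, so it's on. Next the middle lever.

```bash
python3 -m pendant '[[0,0,0,-0.02,0,0,-1],[0,0,0,-0.038,-0.01,0,-1],[0,0,0,-0.044,-0.05,0,-1],[0,0,0,-0.045,-0.06,-0.03,-1],[0,0,0,-0.045,-0.06,-0.083,-1],[0,0,0,-0.045,-0.06,-0.083,-1],[0,0,0,-0.042,-0.04,-0.083,-1],[0,0,0,-0.038,-0.015,-0.083,-1],[0,0,0,-0.037,0.001,-0.083,-1],[0,0,0,-0.03,0.001,-0.083,-1],[0,0,0,-0.024,0.001,-0.083,-1],[0,0,0,-0.024,0.001,-0.083,-1]]'|grep force;  python3 -c "
from h import *
now()
rows([S(u,14,0,42) for u in(-20,-16,-12,-10)])"
```

```text
contact_force: [0.5, 0.5, -0.0]
t 13.45 console [-0.078   0.0001  0.0809] tilt 41.6 z [-0.0204  0.9998 -0.0008] F [ 0.5104  0.5261 -0.0495] w 0.0006 q [ 12.  33. -49. 136. 120.  45. -44.]
[-0.001, 0.002, -0.004, 0.006, -0.0, -0.0, -1.0]
[-0.001, 0.002, -0.004, 0.013, -0.001, -0.0, -1.0]
[-0.001, 0.002, -0.004, 0.019, -0.001, -0.0, -1.0]
[-0.001, 0.002, -0.004, 0.023, -0.001, -0.0, -1.0]
```

```bash
python3 -m pendant '[[0,0,0,0.004,0,0,-1],[0,0,0,0.008,0,0,-1],[0,0,0,0.01,0,0,-1],[0,0,0,0.01,0,0,-1]]'|grep force;  python3 -c "
from h import *
now()
rows([S(u,14,0,42) for u in(-12,-10)])"
```

```text
contact_force: [-1.2, 0.1, -0.6]
t 13.95 console [-0.0734  0.0001  0.0851] tilt 41.6 z [-0.0203  0.9998 -0.0008] F [-1.1831  0.0531 -0.5696] w 0.0004 q [ 12.  33. -48. 136. 119.  44. -43.]
[-0.001, 0.002, -0.004, 0.009, -0.001, -0.0, -1.0]
[-0.001, 0.002, -0.004, 0.012, -0.001, -0.0, -1.0]
```

```bash
python3 -m pendant '[[0,0,0,0.004,0,0,-1],[0,0,0,0.007,0,0,-1],[0,0,0,0.01,0,0,-1],[0,0,0,0.01,0,0,-1]]'|grep force;  python3 -c "
from h import *
now()";python3 -m pendant '[[0,0,0,0.003,0,0,-1],[0,0,0,0.005,0,0,-1],[0,0,0,0.005,0,0,-1]]'|grep force;  python3 -c "
from h import *
now()"
```

```text
contact_force: [0.7, 0.4, 1.1]
t 14.45 console [-0.0688  0.      0.0892] tilt 41.7 z [-0.0202  0.9998 -0.0008] F [0.6694 0.371  1.0767] w 0.0005 q [ 13.  32. -48. 135. 118.  43. -42.]
contact_force: [-3.6, -0.5, -5.9]
t 14.82 console [-0.0679  0.      0.09  ] tilt 41.5 z [-0.0208  0.9998 -0.0006] F [-3.6063 -0.4559 -5.8994] w 0.0006 q [ 13.  32. -48. 135. 118.  42. -41.]
```

The middle lever is firm at its on stop. Now the right lever.

```bash
python3 -m pendant '[[0,0,0,-0.02,0,0,-1],[0,0,0,-0.038,-0.01,0,-1],[0,0,0,-0.044,-0.05,0,-1],[0,0,0,-0.045,-0.06,-0.03,-1],[0,0,0,-0.045,-0.06,-0.083,-1],[0,0,0,-0.045,-0.06,-0.083,-1],[0,0,0,-0.042,-0.04,-0.083,-1],[0,0,0,-0.038,-0.015,-0.083,-1],[0,0,0,-0.037,0.001,-0.083,-1],[0,0,0,-0.03,0.001,-0.083,-1],[0,0,0,-0.024,0.001,-0.083,-1],[0,0,0,-0.024,0.001,-0.083,-1]]'|grep force;  python3 -c "
from h import *
now()"; python3 -m pendant '[[0,0,0,0.004,0,0,-1],[0,0,0,0.008,0,0,-1],[0,0,0,0.01,0,0,-1],[0,0,0,0.01,0,0,-1]]'|grep force;  python3 -c "
from h import *
now()"
```

```text
contact_force: [-0.7, 0.1, -0.3]
t 16.32 console [-0.0783 -0.0496  0.0805] tilt 41.5 z [-0.0212  0.9998 -0.0006] F [-0.7216  0.145  -0.2619] w 0.0002 q [ 19.  32. -48. 138. 126.  41. -44.]
contact_force: [-4.9, -0.1, -0.1]
t 16.82 console [-0.0748 -0.0496  0.0841] tilt 41.4 z [-0.0218  0.9998 -0.0008] F [-4.9005 -0.0824 -0.0922] w 0.0002 q [ 20.  31. -48. 137. 125.  40. -43.]
```

Early contact means the right lever is off. I'll push it on.

```bash
python3 -m pendant '[[0,0,0,0.004,0,0,-1],[0,0,0,0.007,0,0,-1],[0,0,0,0.01,0,0,-1],[0,0,0,0.01,0,0,-1]]'|grep force;  python3 -c "
from h import *
now()";python3 -m pendant '[[0,0,0,0.003,0,0,-1],[0,0,0,0.006,0,0,-1],[0,0,0,0.006,0,0,-1]]'|grep force;  python3 -c "
from h import *
now()"
```

```text
contact_force: [0.2, 0.1, 0.3]
t 17.32 console [-0.0695 -0.0497  0.0887] tilt 41.5 z [-0.0213  0.9998 -0.0009] F [0.1827 0.071  0.2681] w 0.0003 q [ 20.  31. -47. 137. 125.  39. -42.]
contact_force: [-2.3, 0.9, -4.1]
t 17.7 console [-0.0679 -0.0497  0.0901] tilt 41.3 z [-0.0216  0.9998 -0.0006] F [-2.2625  0.8786 -4.1175] w 0.0002 q [ 20.  30. -47. 136. 124.  38. -42.]
```

All three are at their on stops. Backing out to the earlier standoff.

```bash
python3 -c "
from h import *
rows([(-.214,0,.198,20,0)])"; python3 -m pendant '[[0,0,0,-0.02,0,0,-1],[0,0,0,-0.038,-0.01,0,-1],[0,0,0,-0.044,-0.07,0,-1],[0,0,0,-0.05,-0.14,0.02,-1],[0,0,0,-0.05,-0.18,0.04,-1],[0,0,0,-0.05,-0.18,0.04,-1]]'|grep force; python3 -c "
from h import *
now()
rows([(-.214,0,.22,20,0)])"
```

```text
[-0.001, 0.003, 0.248, -0.064, -0.296, 0.084, 0.0]
contact_force: [-0.4, -0.0, -0.3]
t 18.45 console [-0.1621 -0.0255  0.153 ] tilt 41.6 z [-0.0236  0.9997 -0.0024] F [-0.4276 -0.0146 -0.2899] w 0.0004 q [ 19.  13. -54. 144. 109.  31. -41.]
[-0.001, 0.004, 0.251, 0.01, -0.141, 0.043, 0.0]
```

```bash
python3 -m pendant '[[0,0,0.08,0.005,-0.05,0.02,-1],[0,0,0.16,0.01,-0.1,0.043,0],[0,0,0.251,0.01,-0.141,0.043,0],[0,0,0.251,0.01,-0.141,0.043,0],[0,0,0.251,0.01,-0.141,0.043,0],[0,0,0.251,0.01,-0.141,0.043,0]]'|grep force; python3 - <<'E'
from h import *
now()
rows([(-.16,0,.33,20,0),(-.112,0,.345,20,0),(-.0817,.0,.2731,20,0)])
import cv2
a=capture("top")[150:260,250:400];b=capture("side")[165:265,270:370]
c=np.zeros((480,790,3),np.uint8);c[:308,:420]=cv2.resize(a,(420,308));c[:360,425:785]=cv2.resize(b,(360,360),interpolation=cv2.INTER_CUBIC)
cv2.imwrite("pics/c5.png",c[:360,:,::-1])
E
```

```text
contact_force: [-1.0, -0.6, 0.2]
t 19.2 console [-0.2145 -0.0024  0.2184] tilt 19.8 z [-0.0207  0.9998 -0.0061] F [-1.0428 -0.6023  0.1738] w 0.0434 q [ 29.  -1. -57. 128.  15.  35.  52.]
[0.003, 0.003, -0.002, 0.149, -0.144, 0.003, 0.0]
[0.003, 0.003, -0.002, 0.232, -0.141, 0.002, 0.0]
[0.003, 0.003, -0.002, 0.239, -0.011, 0.003, 0.0]
```

View pics/c5.png

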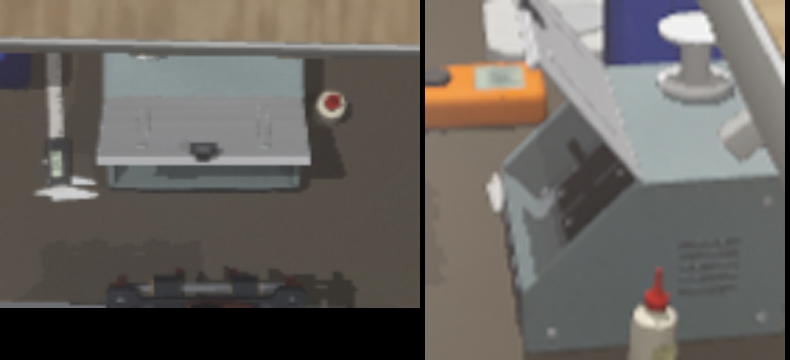

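The left lever now stands upright at about (575,150), and the cover is still fully up. Regripping the tab.

```bash
python3 -m pendant '[[0,0,0,0.07,-0.1,0,0],[0,0,0,0.149,-0.144,0,0],[0,0,0,0.21,-0.143,0,0],[0,0,0,0.232,-0.141,0,0],[0,0,0,0.236,-0.1,0,0],[0,0,0,0.238,-0.05,0,0],[0,0,0,0.239,-0.011,0,0],[0,0,0,0.239,-0.011,0,0],[0,0,0,0.239,-0.011,0,-1],[0,0,0,0.239,-0.011,0,-1],[0,0,0,0.239,-0.011,0,-1],[0,0,0,0.239,-0.011,0,-1]]' 15|grep -E 'force|width'; python3 - <<'E'
from h import *
now()
o=get_obs();p=np.load("pose.npy");Q=R.from_euler('z',-p[2]).as_matrix();M=o["ee_rot"]
for a in (1.7,1.6,1.5,1.4,1.3,1.2,1.1,1.,.9,.8,.7):
    d=rot([-.138,0,.059],a)-rot([-.138,0,.059],1.775)
    print(round(a,2),(M.T@(Q.T@d)/.6).round(3))
E
```

```text
contact_force: [-0.7, 3.2, 0.9]
width: 0.0136
t 20.8 console [-0.0801  0.0007  0.2766] tilt 20.3 z [-0.021   0.9998 -0.0032] F [-0.6508  3.2397  0.8648] w 0.0136 q [ 25.  13. -54. 110.  26.  47.  49.]
1.7 [-0.018  0.002  0.   ]
1.6 [-0.041  0.007  0.   ]
1.5 [-0.064  0.014  0.   ]
1.4 [-0.085  0.023  0.   ]
1.3 [-0.106  0.034  0.001]
1.2 [-0.126  0.048  0.001]
1.1 [-0.144  0.063  0.001]
1.0 [-0.161  0.08   0.001]
0.9 [-0.175  0.098  0.001]
0.8 [-0.188  0.118  0.001]
0.7 [-0.199  0.139  0.001]
```

```bash
python3 -m pendant '[[0,0,0,-0.018,0.002,0,-1],[0,0,0,-0.041,0.007,0,-1],[0,0,0,-0.064,0.014,0,-1],[0,0,0,-0.085,0.023,0,-1],[0,0,0,-0.106,0.034,0,-1],[0,0,0,-0.126,0.048,0,-1],[0,0,0,-0.144,0.063,0,-1],[0,0,0,-0.161,0.08,0,-1],[0,0,0,-0.175,0.098,0,-1],[0,0,0,-0.188,0.118,0,-1],[0,0,0,-0.199,0.139,0,-1],[0,0,0,-0.199,0.139,0,-1]]'|grep -E 'force|width'; python3 - <<'E'
from h import *
now()
o=get_obs();p=np.load("pose.npy");Q=R.from_euler('z',-p[2]).as_matrix();M=o["ee_rot"]
for a in (.6,.5,.4,.3,.2,.1,.05,0.,-.02):
    d=rot([-.138,0,.059],a)-rot([-.138,0,.059],.7)
    print(round(a,2),(M.T@(Q.T@d)/.6).round(3))
E
```

```text
contact_force: [2.1, 4.9, -0.4]
width: 0.014
t 22.3 console [-0.1639  0.0006  0.1557] tilt 20.2 z [-0.0225  0.9997 -0.0024] F [ 2.1476  4.9156 -0.41  ] w 0.014 q [ 18.  13. -50. 128.  40.  31.  30.]
0.6 [-0.009  0.022  0.   ]
0.5 [-0.015  0.045  0.   ]
0.4 [-0.019  0.068  0.   ]
0.3 [-0.021  0.092  0.   ]
0.2 [-0.02   0.116  0.   ]
0.1 [-0.017  0.139  0.   ]
0.05 [-0.015  0.151  0.   ]
0.0 [-0.012  0.162  0.   ]
-0.02 [-0.01   0.167  0.   ]
```

```bash
python3 -m pendant '[[0,0,0,-0.009,0.022,0,-1],[0,0,0,-0.015,0.045,0,-1],[0,0,0,-0.019,0.068,0,-1],[0,0,0,-0.021,0.092,0,-1],[0,0,0,-0.02,0.116,0,-1],[0,0,0,-0.017,0.139,0,-1],[0,0,0,-0.015,0.151,0,-1],[0,0,0,-0.012,0.162,0,-1],[0,0,0,-0.01,0.168,0,-1],[0,0,0,-0.01,0.168,0,-1],[0,0,0,-0.01,0.168,0,-1]]'|grep -E 'force|width'; python3 -c "
from h import *
now()"
```

```text
contact_force: [-5.3, 2.6, 7.3]
width: 0.0139
t 23.68 console [-0.1355  0.0006  0.0591] tilt 20.1 z [-0.0232  0.9997 -0.0027] F [-5.3098  2.6026  7.3267] w 0.0139 q [  4.  25. -35. 129.  67.  25.   4.]
```

```bash
python3 -m pendant '[[0,0,0,0,0,0,0],[0,0,0,0,0,0,0],[0,0,0,0,0,0,0],[0,0,0,0,-0.05,0,0],[0,0,0,0,-0.1,0,0],[0,0,0,0,-0.1,0,-1],[0,0,0,0,-0.1,0,-1],[0,0,0,0,-0.1,0,-1],[0,0,0,0,-0.1,0,-1]]'|grep -E 'force|width'; python3 -c "
from h import *
now()
rows([(-.146,0,.1,20,-1),(-.146,0,.085,20,-1),(-.146,0,.078,20,-1)])"
```

```text
contact_force: [-0.2, 0.2, -0.0]
width: 0.0074
t 24.8 console [-0.1564  0.0007  0.1146] tilt 20.1 z [-0.0233  0.9997 -0.0027] F [-0.2487  0.1752 -0.0444] w 0.0074 q [ 11.  18. -43. 129.  51.  28.  19.]
[0.0, 0.004, 0.001, 0.008, 0.029, -0.001, -1.0]
[0.0, 0.004, 0.001, -0.001, 0.052, -0.001, -1.0]
[0.0, 0.004, 0.001, -0.005, 0.063, -0.001, -1.0]
```

```bash
python3 -m pendant '[[0,0,0,0.008,0.029,0,-1],[0,0,0,-0.001,0.052,0,-1],[0,0,0,-0.003,0.058,0,-1],[0,0,0,-0.005,0.063,0,-1],[0,0,0,-0.005,0.063,0,-1]]'|grep -E 'force|width'; python3 -c "
from h import *
now()"
```

```text
contact_force: [-13.7, -4.2, 34.2]
width: 0.0003
t 25.43 console [-0.1452  0.0009  0.0803] tilt 20.3 z [-0.0239  0.9997 -0.0045] F [-13.6638  -4.1795  34.2183] w 0.0003 q [  6.  22. -38. 130.  61.  26.   9.]
```

The tab is pressed firmly against its stop. Retreating, then a final check.

```bash
python3 -m pendant '[[0,0,0,0,-0.05,0,-1],[0,0,0,-0.02,-0.12,0,-1],[0,0,0,-0.08,-0.2,0,-1],[0,0,0,-0.08,-0.2,0,-1],[0,0,0,-0.08,-0.2,0,-1],[0,0,0,-0.08,-0.2,0,-1]]'|grep -E 'force|width'; python3 - <<'E'
from h import *
now()
import cv2
a=capture("top")[155:240,275:385];b=capture("side")[160:280,270:380]
c=np.zeros((360,780,3),np.uint8);c[:340,:440]=cv2.resize(a,(440,340),interpolation=cv2.INTER_CUBIC);c[:,450:]=cv2.resize(b,(330,360),interpolation=cv2.INTER_CUBIC)
cv2.imwrite("pics/c6.png",c[:,:,::-1])
E
```

```text
contact_force: [-0.4, -0.1, 0.2]
width: 0.0005
t 26.18 console [-0.2314  0.0008  0.1754] tilt 20.2 z [-0.0242  0.9997 -0.0037] F [-0.3698 -0.1139  0.1916] w 0.0005 q [ 23.   3. -55. 133.  26.  30.  39.]
```

View pics/c6.png

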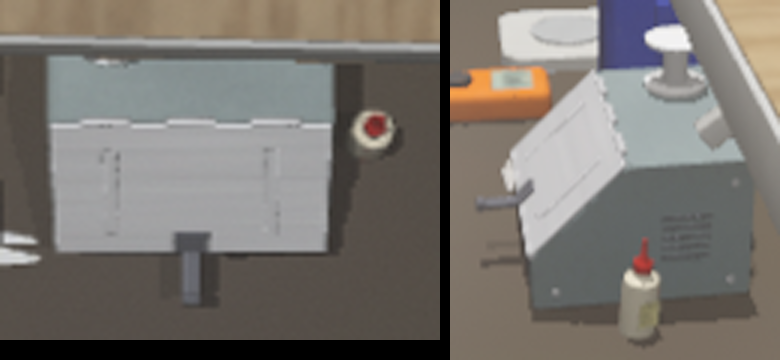

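The picture shows the cover lying flat on the slope. Its lower edge is at row 251 of the crop, against 254 at the start, so it is slightly more shut than it was. The bottle, caliper and reel have not moved.

```bash
python3 -c "
from station import *
print(finish_job())"
```

```text
the job is handed in; nothing more can be done
None
```

The job is handed in at about 26 s on the robot's clock: all three breakers should be on, and the cover is shut. `finish_job` gives no verdict, so this rests on my own checks.

- **Cover up:** I gripped the tab and swung the cover to about 1.78 rad by the arm's path. The pictures showed it staying up while I worked under it.
- **Levers:** I felt them left, middle, right. The left and right ones were off and snapped on. At most 1.2 N showed on the middle one before its stop, so I took it to be on already. Each was then held at its on stop with about 5 to 8 N; the highest reading on any lever was about 8 N, against the 25 N limit.
- **Cover shut:** I regripped the tab, lowered the cover and pressed the tab down. That press reached about 37 N, more than I intended and close to the 40 N limit, which covers the arm and gripper body; only the fingertips touched the tab.
- **Last check:** The final picture shows the cover flat and slightly more shut than at the start. The robot was clear, and the reel, oiler and caliper were where they began. The multimeter was only partly in that picture; the screwdriver and stop block weren't in it, but the arm never went near them.

Two things didn't go to plan:
- The first approach, at 45° tilt, stopped short at the joint 4 limit, so I gripped the tab at 20° instead.
- Only the left lever could be seen under the cover. The middle and right levers are confirmed by feel alone.

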